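Pack the eyelet kit caddy and hold it up

ROBOT

A 6-joint arm with a two-finger parallel gripper is mounted at the origin on a cart in front of the work surface, level with it; the furniture and walls round the work are solid. World frame = base frame: x ahead of the robot, y to its left, z up, the work surface at z = 0. Lengths are in m, angles in rad, forces in N, time in s.
With the tool pointing down it reaches from about 0.3 to 0.875 m from the base axis. Payload 6.4 kg.
Tool frame: the origin (TCP) lies between the finger pads, 19 mm behind the fingertips; this is the grasp point; z points along the fingers, y is the direction in which the jaws open and shut (so a half turn about z gives the same grasp; the last joint's range is limited). The gripper opens to 85 mm and grips with 20 to 120 N. Pads are 22 mm wide; open, the fingers measure 114 mm over their backs; the gripper's body (76 mm by 85 mm) begins 54 mm behind the grasp point. The pads swing forward as they close: fully open they stand 13 mm farther back than shut.
Start: joints at [-1.551, 0.181, 1.607, -0, 1.354, -0.206], TCP at [0.129, -0.56, 0.25] pointing down, gripper open.
Joint ranges: [-2.99, 2.99], [-0.89, 2.07], [0.3, 2.58], [-1.14, 4.28], [0, 2.63], [-3.12, 3.12]. Speed limits (rad/s): [2.57, 2.57, 3.01, 3.14, 3.14, 3.14].

INTERFACE

Orientations are given as a unit quaternion [w, x, y, z].
In Python, from bench import ctrl, viewer gives the robot as it stands.
- The arm moves only by the shell command python3 -m handwheel 'ROWS' [OPENING]. ROWS is JSON, a list of rows, each an object with "travel": the shift along the tool's x, y, z as a fraction of full scale, a list of three; "dr": the turn, a rotation vector about the tool's x, y, z as a fraction of full scale, a list of three. A call has 1 to 20 rows; each row shifts and turns the pose as measured when the row begins, along the tool's axes as they then stand; what a row does not reach is not made up. Full scale, the value 1, is 150 mm for a shift and 30 degrees for a turn. A row lasts 1/12 s, in which the tool goes at most 41.7 mm and 7.16 degrees, less where a joint would pass 70% of its speed; a pose out of reach is approached as far as the arm can. A call with a number of a shift or a turn outside -1 to 1 is refused whole. A call with a gripper value outside its range is refused whole. OPENING is the opening, from -1 (shut) to 1 (fully open), set as the call begins (- or left out, the last holds). The fingers move at their own pace and stop on an object; the grip force is fixed at half the most. Time passes only in rows, so rows that do not move let the fingers close. It gives the time, the measured TCP pose, the force and the opening at its end, in the units of the state.
- ctrl.get_obs(): the state, without advancing time (a new reading comes with each control period).
- viewer.camera(name): name is "side" or "top" or "wrist"; returns the picture (384x512x3 uint8, red, green, blue); there is no depth.
- viewer.get_calibration(name): a dict with "camera_matrix" (3x3 intrinsics, pixels), "k1" (the pictures are not rectified: a ray, as slopes to the right and down, at radius r is drawn at 1 + k1 r^2 times it, then the intrinsics apply), "R" (3x3) and "t" (3): a world point X has camera coordinates R X + t. Camera axes: x right, y down, z forward; pixel columns grow to the right and rows downward; lengths in m; the calibration is good to about 2 mm. A picture is of the moment at which its call begins: read the wrist's pose just before it. get_calibration takes no time and is no camera call; for the wrist camera it gives the pose at the moment of the call.
- ctrl.hand_in(): hands the job in, once; it reports no verdict.
The state is a dict: "time_s": time; "q": joint angles; "dq": joint speeds; "joint_efforts": joint torques, N m; "eef_pos": TCP position; "eef_rot": TCP orientation; "wrist_force": force on the tool from outside, world axes, zero at the start; "torque": the same for the moment, N m; "opening": opening from 0.0 (shut) to 1.0 (fully open).
Only numpy, scipy, OpenCV 4.12 (cv2) and the standard library are available. Lean on these libraries where they do the work, as an engineer would, in place of code of your own. Each camera call takes 0.05 s, during which the arm holds its last target. There are 200 camera calls.

TASK

Pack the wooden carrying caddy for the next job: lower (do not drop) the eyelet jar upright into its square bay and the tape measure, standing on its edge as it stands now, into the narrow bay at the other end, and let go of both. Then take the caddy by its handle bar, lift it straight up about 15 cm clear of the worktop, level all the way, and finish while holding it there steady: do not put it down or let go. Leave the green tin and the thread spool on the worktop where they are.

Things in the scene. Friction and masses are not known exactly. Their poses are not given: they have to be found in the camera images.
- caddy: open wooden carrying caddy, loose, 0.3 kg, 60 (x) x 196 (y) x 100 mm; origin centre of its underside, z up, y along its length. Walls 28 mm high, floor 5 mm. Square bay at its +y end (robot's left), narrow bay at its -y end. Handle in the middle: posts at x = -24 and 24, across them a bar 60 mm long in x, 12 mm thick in y, 72 to 100 mm high. Yaw within 0.4 rad of 0
- jar_bay (a point): centre of the floor of the square bay at the caddy's +y end, 62 mm from the caddy's middle and 5 mm above its underside; axes as the caddy; inside 52 x 52 mm, walls 23 mm high above this floor
- tape_bay (a point): centre of the floor of the narrow bay at the caddy's -y end, 62 mm from the middle and 5 mm above the underside; axes as the caddy; inside 34 mm (x) x 64 mm (y), walls 23 mm high above this floor
- handle (a point): middle of the caddy's handle bar, 88 mm above the caddy's underside (12 mm below the bar's top); axes as the caddy; the bar runs along x and is gripped across its 12 mm along y
- eyelet_jar: round glass jar of brass eyelets with a black lid, loose, about 0.07 kg, standing upright, 45 mm diameter and 56 mm tall, the lid (41 mm diameter) from 44 mm up; origin at the centre of its underside, z up
- tape_measure: yellow tape measure standing on its edge on the open worktop in front (not the one far at the back), loose, about 0.11 kg; 28 (x) x 58 (y, with hook) x 52 (z) mm, its solid case 26 mm thick, from y = -23 to +29 mm; gripped across its thickness (x); origin under the middle on its underside, z up. Either end may lie toward the handle
- tin_balm: bystander: round green tin with white base, 48 mm diameter, 28 mm tall, loose; origin at the centre of its underside
- thread_spool: bystander: upright dark thread spool with pale ends, 29 mm diameter, 46 mm tall, loose, on the worktop beyond the caddy's right end; origin at the centre of its underside
There are look-alikes about, which are no part of the job. There is more than one size of the tape_measure; the job needs the largest.

How it is judged:
On the way:
1. jar and tape measure sit fully down in their bays, released, the caddy still on the worktop (x of eyelet_jar in the frame of jar_bay between -0.007 and 0.007 m and y of eyelet_jar in the frame of jar_bay between -0.007 and 0.007 m and z of eyelet_jar in the frame of jar_bay between -0.006 and 0.006 m and x of tape_measure in the frame of tape_bay between -0.008 and 0.008 m and y of tape_measure in the frame of tape_bay between -0.011 and 0.011 m and z of tape_measure in the frame of tape_bay between -0.006 and 0.006 m and angle between the z axis of each of eyelet_jar, tape_measure and the z axis of caddy, either way round below 0.12 rad and height (world z) of caddy below 0.01 m and contact force between each of eyelet_jar, tape_measure and the fingers below 0.1 N), for 0.2 s.
At the end, for the whole second after the job is handed in: Caddy held by its bar (tool point within 35 mm of it), underside 10-20 cm up, within 22 cm of its start, tilt under 0.1 rad, still; jar and tape measure upright, within 6 mm of the floors of their own bays, untouched by fingers; tin and spool within 30 mm of their starts (x of eyelet_jar in the frame of jar_bay between -0.007 and 0.007 m and y of eyelet_jar in the frame of jar_bay between -0.007 and 0.007 m and z of eyelet_jar in the frame of jar_bay between -0.006 and 0.006 m and x of tape_measure in the frame of tape_bay between -0.008 and 0.008 m and y of tape_measure in the frame of tape_bay between -0.011 and 0.011 m and z of tape_measure in the frame of tape_bay between -0.006 and 0.006 m and angle between the z axis of each of eyelet_jar, tape_measure and the z axis of caddy, either way round below 0.12 rad and height (world z) of caddy between 0.1 and 0.2 m and distance of caddy from where it was at the start of the episode below 0.22 m and angle between caddy's own z axis and vertical below 0.1 rad and linear speed of caddy below 0.02 m/s and angular speed of caddy below 0.1 rad/s and contact force between caddy and the fingers above 1 N and distance between the grasp point and handle below 0.035 m and contact force between each of eyelet_jar, tape_measure and the fingers below 0.1 N and distance of each of tin_balm, thread_spool from where it was at the start of the episode below 0.03 m); the arm keeps its last pose, push and grip.
It fails at once if the caddy tips more than 0.25 rad (14 degrees) (angle between caddy's own z axis and vertical above 0.25 rad).
It fails at once if the jar is let go more than 25 mm above the floor of its bay (contact force between eyelet_jar and the fingers below 0.05 N and horizontal distance between eyelet_jar and jar_bay below 0.03 m and z of eyelet_jar in the frame of jar_bay above 0.025 m).
It fails at once if the tape measure is let go more than 25 mm above the floor of its bay (contact force between tape_measure and the fingers below 0.05 N and horizontal distance between tape_measure and tape_bay below 0.03 m and z of tape_measure in the frame of tape_bay above 0.025 m).
It fails at once if the tin or the spool is pushed more than 30 mm from its place (distance of any of tin_balm, thread_spool from where it was at the start of the episode above 0.03 m).
It also fails if it takes over 72 s, if anything falls off the work surface, if the arm or the gripper's body presses on something with over 40 N, if the wrist force passes 120 N, or if a joint passes its speed limit or range.

## Working session

There is one attempt and no reset: what is moved stays moved. The work goes in short steps, Python scripts to look and compute and a shell command to move; the robot and the scene stay as the last step left them, time stands still between calls to the robot, and variables do not carry over. Pictures are saved under pics/ and viewed, about 8 in all and at most 12, crops included, and the job is handed in when it is done.

```bash
mkdir -p pics; ls; cat > h.py <<'E'
import numpy as np, cv2
from bench import ctrl, viewer
def snap(n,f):
    c=viewer.get_calibration(n); im=viewer.camera(n)
    cv2.imwrite(f,im[:,:,::-1]); np.savez(f+'.npz',**{k:np.array(v) for k,v in c.items()}); return im
def cal(f): return dict(np.load(f+'.npz'))
def ray(c,u,v):
    K=c['camera_matrix'];d=np.array([(u-K[0,2])/K[0,0],(v-K[1,2])/K[1,1]])
    s=d.copy()
    for _ in range(30): s=d/(1+float(c['k1'])*(s@s))
    R=c['R'];return -R.T@c['t'],R.T@np.array([s[0],s[1],1])
def onz(c,u,v,z):
    o,d=ray(c,u,v);return (o+d*(z-o[2])/d[2]).round(4)
def proj(c,P):
    X=np.atleast_2d(P)@c['R'].T+c['t'];s=X[:,:2]/X[:,2:];s=s*(1+float(c['k1'])*(s**2).sum(1))[:,None]
    K=c['camera_matrix'];return s*[K[0,0],K[1,1]]+[K[0,2],K[1,2]]
E
python3 - <<'E'
from h import *
a=snap('top','pics/top0.png');b=snap('side','pics/side0.png')
cv2.imwrite('pics/both.png',cv2.resize(np.vstack([a,b])[:,:,::-1],(512,768))[:, :])
cv2.imwrite('pics/top0x.png',cv2.resize(a[:,:,::-1],(800,600),interpolation=cv2.INTER_CUBIC))
o=ctrl.get_obs();print({k:o[k] for k in('time_s','eef_pos','eef_rot','opening')})
for n in('top','side'):
    c=cal(f'pics/{n}0.png');print(n,-c['R'].T@c['t'],c['R'].round(2).tolist(),c['camera_matrix'].tolist())
E
```

```text
pics
{'time_s': 0.1, 'eef_pos': array([ 0.12875385, -0.55993506,  0.24919138]), 'eef_rot': array([-7.76410471e-04,  9.93631084e-01,  1.12679467e-01,  6.26098410e-05]), 'opening': 1.00093650721298}
top [ 0.41695229 -0.09484269  0.91661436] [[0.02, -1.0, -0.02], [-0.99, -0.02, -0.15], [0.15, 0.02, -0.99]] [[368.38890460482787, 0.0, 248.91893956742743], [0.0, 368.38890460482787, 186.51797769003466], [0.0, 0.0, 1.0]]
side [ 0.57425543 -0.81703011  0.51450506] [[1.0, 0.07, 0.03], [0.06, -0.52, -0.85], [-0.05, 0.85, -0.52]] [[431.5736063429355, 0.0, 261.28485480842454], [0.0, 431.5736063429355, 189.29998548287497], [0.0, 0.0, 1.0]]
```

View pics/top0x.png

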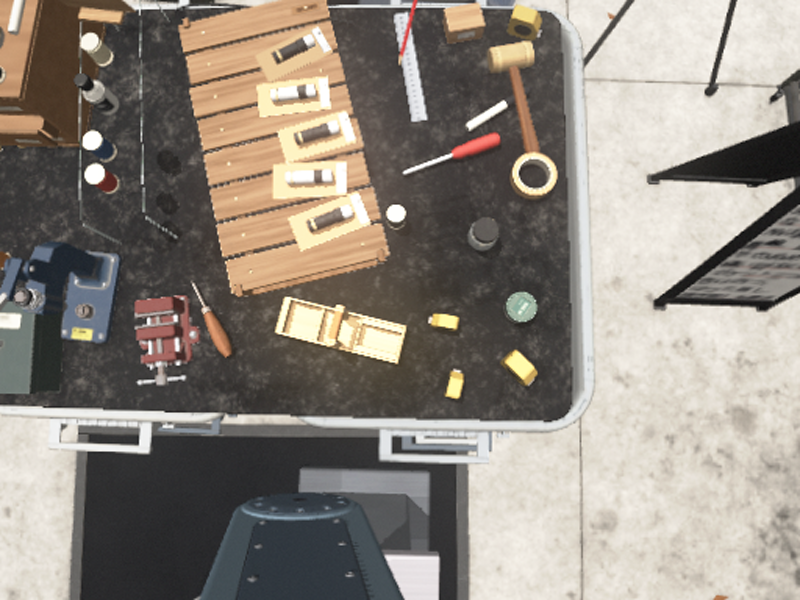

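View pics/side0.png

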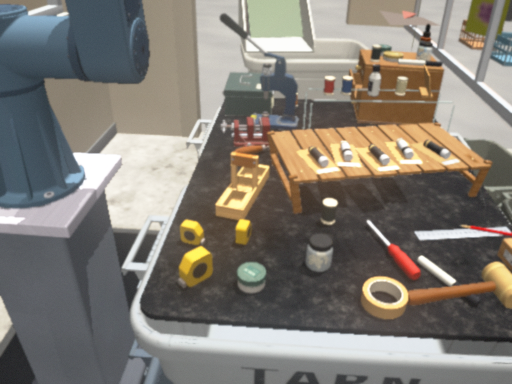

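The candidates for the tape, in the 800x600 top view, are (519,367), (445,321), (455,383) and the one at the back at (525,20). The one at (519,367) looks largest, and it matches (196,267) in the side view. The caddy is at (341,330), the jar at (483,234), the tin at (521,307) and the spool at (397,216). I'll confirm these in an enlarged crop.

```bash
python3 - <<'E'
from h import *
t=cv2.imread('pics/top0.png');s=cv2.imread('pics/side0.png')
def cr(im,u,v,w,h,k): return cv2.resize(im[v:v+h,u:u+w],None,fx=k,fy=k,interpolation=cv2.INTER_CUBIC)
A=cr(t,170,180,100,60,4)      # caddy 400x240
B=cr(t,265,190,100,60,4)      # tapes
C=cr(s,170,140,100,90,4); D=cr(s,170,210,100,90,4)
cv2.imwrite('pics/m1.png',np.vstack([np.hstack([A,B]),np.hstack([C,D])]))
c=cal('pics/top0.png');d=cal('pics/side0.png')
f=.64
for n,u,v,z in(('caddyfloor',341,330,.0),('jar',483,230,.056),('tape',519,367,.05),('t2',445,321,.03),('t3',455,383,.03),('tin',521,305,.028),('spool',397,214,.046)):
    P=onz(c,u*f,v*f,z);print(n,P,proj(d,P).round())
E
```

```text
caddyfloor [0.4892 0.0019 0.    ] [[243. 193.]]
jar [ 0.6428 -0.2168  0.056 ] [[318. 238.]]
tape [ 0.4354 -0.2712  0.05  ] [[194. 253.]]
t2 [ 0.5041 -0.1616  0.03  ] [[242. 226.]]
t3 [ 0.4097 -0.1777  0.03  ] [[191. 228.]]
tin [ 0.5316 -0.2796  0.028 ] [[251. 270.]]
spool [ 0.6687 -0.0842  0.046 ] [[328. 202.]]
```

View pics/m1.png

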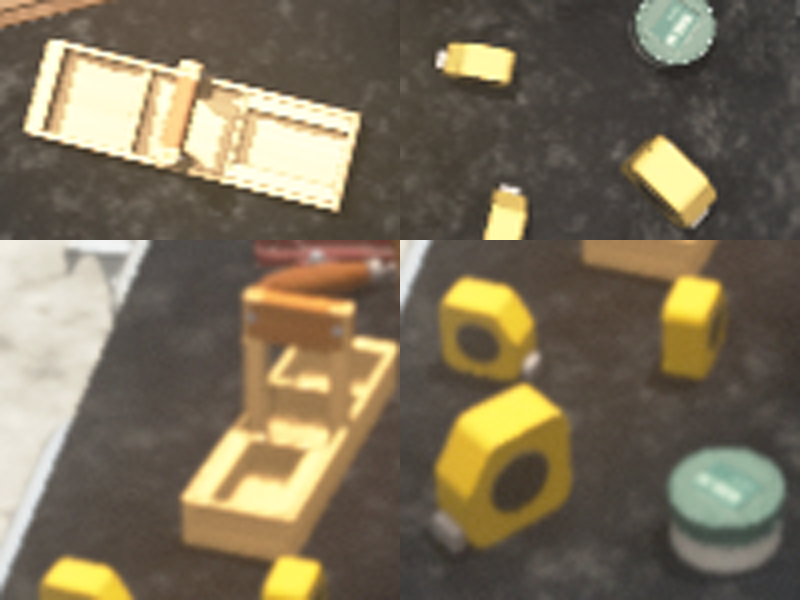

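The largest tape is the one at crop B (672,178), which is (519,367) in the top view: it is about 1.5x the other two, and its hook is at the lower right. The caddy corners show clearly in crop A. I'll move to a point above the tape, jar and tin to look from close by.

```bash
cat >> h.py <<'E'
from scipy.spatial.transform import Rotation as Ro
def pose():
    o=ctrl.get_obs();q=o['eef_rot'];return np.array(o['eef_pos']),Ro.from_quat([q[1],q[2],q[3],q[0]])
def down(yaw): return Ro.from_euler('z',yaw)*Ro.from_euler('x',np.pi)
def rel(p,yaw):
    p0,R0=pose();g=down(yaw)
    t=R0.inv().apply(np.array(p)-p0)/.15
    r=(R0.inv()*g).as_rotvec(degrees=True)/30
    print('total travel',t.round(3),'dr',r.round(3),'| after-turn travel',(g.inv().apply(np.array(p)-p0)/.15).round(3),'pos',p0.round(4),'t',ctrl.get_obs()['time_s'])
E
python3 -m handwheel '[{"travel":[0.2,-0.116,-0.03],"dr":[0,0,0]},{"travel":[0.2,-0.116,-0.03],"dr":[0,0,0]},{"travel":[0.2,-0.116,-0.03],"dr":[0,0,0]},{"travel":[0.2,-0.116,-0.03],"dr":[0,0,0]},{"travel":[0.2,-0.116,-0.03],"dr":[0,0,0]},{"travel":[0.2,-0.116,-0.03],"dr":[0,0,0]},{"travel":[0.2,-0.116,-0.03],"dr":[0,0,0]},{"travel":[0.2,-0.116,-0.03],"dr":[0,0,0]},{"travel":[0.2,-0.116,-0.03],"dr":[0,0,0]},{"travel":[0.2,-0.116,-0.03],"dr":[0,0,0]},{"travel":[0.2,-0.116,-0.03],"dr":[0,0,0]},{"travel":[0.2,-0.116,-0.03],"dr":[0,0,0]},{"travel":[0.2,-0.116,-0.03],"dr":[0,0,0]},{"travel":[0.2,-0.116,-0.03],"dr":[0,0,0]},{"travel":[0,0,0],"dr":[0,0,0]}]'
python3 - <<'E'
from h import *
c=cal('pics/top0.png')
cor=[(55,40),(25,132),(338,208),(360,112)]
P=np.array([onz(c,u/4+170,v/4+180,.028) for u,v in cor]);print(P,P.mean(0))
a=(P[0]+P[1]-P[2]-P[3]);print('caddy yaw',np.arctan2(-a[0],a[1]),np.linalg.norm(a)/2)
T=[onz(c,(u-400)/4+265,v/4+190,.052) for u,v in((658,137),(715,190),(685,225),(630,168))];print(T)
j=snap('wrist','pics/w1.png')
cv2.imwrite('pics/w1x.png',cv2.resize(j[:,:,::-1],(800,600),interpolation=cv2.INTER_CUBIC))
rel((.46,-.21,.35),0)
E
```

```text
time_s: 1.35
eef_pos: [0.496, -0.2116, 0.3096]
eef_rot: [-0.006, 0.994, 0.109, -0.001]
wrist_force: [-0.3, 0.3, 0.3]
opening: 1.002
[[ 0.537   0.0855  0.028 ]
 [ 0.4803  0.1012  0.028 ]
 [ 0.4389 -0.0898  0.028 ]
 [ 0.4969 -0.1019  0.028 ]] [ 0.488275 -0.00125   0.028   ]
caddy yaw -0.21213986754774022 0.19353863309427397
[array([ 0.4599, -0.2647,  0.052 ]), array([ 0.4298, -0.2977,  0.052 ]), array([ 0.4093, -0.2801,  0.052 ]), array([ 0.4416, -0.2483,  0.052 ])]
total travel [-0.22  -0.073 -0.272] dr [-0.023  0.007  0.415] | after-turn travel [-0.23  -0.02  -0.273] pos [ 0.4944 -0.2131  0.309 ] t 1.4
```

View pics/w1x.png

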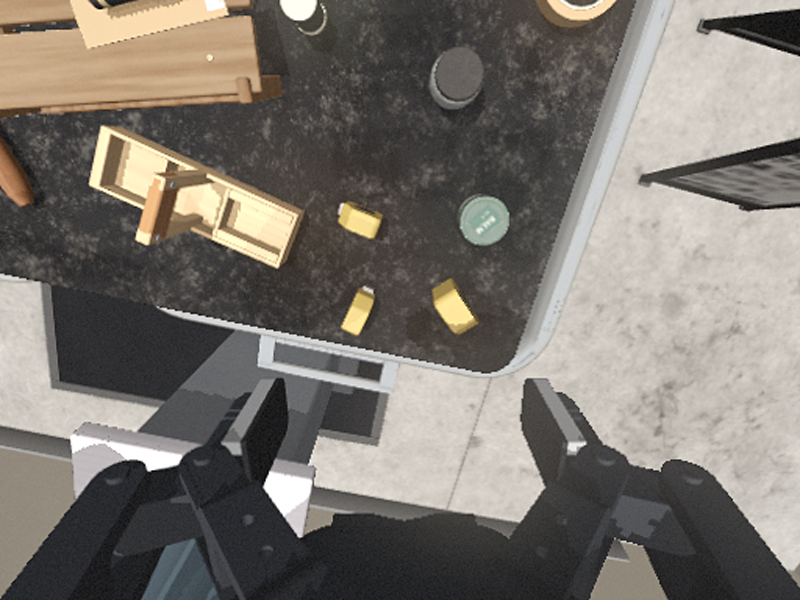

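The wrist view shows the caddy at (200,195), the jar lid at (462,72), the big tape at (455,306), the tin at (484,220), and the slatted stand close to the caddy's far side. I'll cross-check positions between the two views.

```bash
python3 - <<'E'
from h import *
t=cal('pics/top0.png');w=cal('pics/w1.png');s=cal('pics/side0.png')
def tri(*obs):
    A=np.zeros((3,3));b=np.zeros(3)
    for c,u,v in obs:
        o,d=ray(c,u,v);d/=np.linalg.norm(d);M=np.eye(3)-np.outer(d,d);A+=M;b+=M@o
    return np.linalg.solve(A,b).round(4)
k=1.5625
print('jar',onz(w,462/k,72/k,.056),tri((t,483/k,229/k),(w,462/k,72/k)))
print('tin',onz(w,484/k,218/k,.028))
P=np.array([onz(w,u/k,v/k,.028) for u,v in((103,126),(92,187),(280,268),(304,208))]);a=P[0]+P[1]-P[2]-P[3]
print('caddy',P,P.mean(0),np.arctan2(-a[0],a[1]),np.linalg.norm(a)/2)
print('board corner',tri((t,386/k,258/k),(w,280/k,85/k)),tri((t,386/k,258/k),(s,297,190)),'other',tri((t,232/k,292/k),(s,270,145)))
print('tape',[onz(w,u/k,v/k,.052) for u,v in((434,287),(452,280),(477,322),(458,333))])
print('bar', tri((t,(178/4+170),(120/4+180)),(w,162/k,205/k)))
im=cv2.imread('pics/w1.png');cv2.imwrite('pics/c2.png',np.hstack([cv2.resize(im[70:180,50:200],None,fx=4,fy=4,interpolation=3)[:, :], ])[:440,:600])
print('wrist cam in tool',pose()[1].inv().apply(-w['R'].T@w['t']-pose()[0]), pose()[1].inv().apply(w['R'][2]))
rel((.58,-.21,.25),1.36)
E
```

```text
jar [ 0.6474 -0.2248  0.056 ] [ 0.6613 -0.2283 -0.0132]
tin [ 0.5343 -0.2804  0.028 ]
caddy [[ 0.5407  0.0849  0.028 ]
 [ 0.4821  0.0963  0.028 ]
 [ 0.441  -0.0927  0.028 ]
 [ 0.506  -0.1084  0.028 ]] [ 0.49245  -0.004975  0.028   ] -0.19573501691884013 0.19487106634900936
board corner [ 0.6083 -0.0666  0.006 ] [ 0.6006 -0.0686  0.0588] other [0.5397 0.1684 0.0443]
tape [array([ 0.4628, -0.2468,  0.052 ]), array([ 0.4734, -0.2619,  0.052 ]), array([ 0.4367, -0.2971,  0.052 ]), array([ 0.421 , -0.2818,  0.052 ])]
bar [0.4878 0.0046 0.0682]
wrist cam in tool [ 0.08636039  0.0005136  -0.1233075 ] [-0.3279034  -0.00143943  0.94471016]
total travel [0.562 0.108 0.391] dr [-0.024 -0.01  -2.182] | after-turn travel [0.139 0.554 0.393] pos [ 0.4944 -0.2131  0.309 ] t 1.4
```

```bash
python3 -m handwheel '[{"travel":[0,0,0.07],"dr":[-0.002,0,-0.22]},{"travel":[0,0,0.07],"dr":[-0.002,0,-0.22]},{"travel":[0,0,0.07],"dr":[-0.002,0,-0.22]},{"travel":[0,0,0.07],"dr":[-0.002,0,-0.22]},{"travel":[0,0,0.07],"dr":[-0.002,0,-0.22]},{"travel":[0,0,0.07],"dr":[-0.002,0,-0.22]},{"travel":[0,0,0.07],"dr":[-0.002,0,-0.22]},{"travel":[0,0,0.07],"dr":[0,0,-0.22]},{"travel":[0,0,0.07],"dr":[0,0,-0.22]},{"travel":[0,0,0.07],"dr":[0,0,-0.22]},{"travel":[0.038,0.25,0],"dr":[0,0,0]},{"travel":[0.038,0.25,0],"dr":[0,0,0]},{"travel":[0.038,0.25,0],"dr":[0,0,0]},{"travel":[0.038,0.25,0],"dr":[0,0,0]},{"travel":[0,0,0],"dr":[0,0,0]},{"travel":[0,0,0],"dr":[0,0,0]}]'
python3 - <<'E'
from h import *
rel((.645,-.222,.2),1.36)
j=snap('wrist','pics/w2.png')
cv2.imwrite('pics/w2x.png',cv2.resize(j[:,:,::-1],(800,600),interpolation=cv2.INTER_CUBIC))
E
```

```text
time_s: 2.73
eef_pos: [0.6327, -0.2188, 0.1799]
eef_rot: [-0.016, 0.759, 0.651, -0.006]
wrist_force: [0.2, 0.7, -0.6]
opening: 0.998
total travel [-0.007  0.08  -0.137] dr [-0.062 -0.02   0.11 ] | after-turn travel [-0.004  0.084 -0.134] pos [ 0.6327 -0.2188  0.1799] t 2.7333
```

View pics/w2x.png

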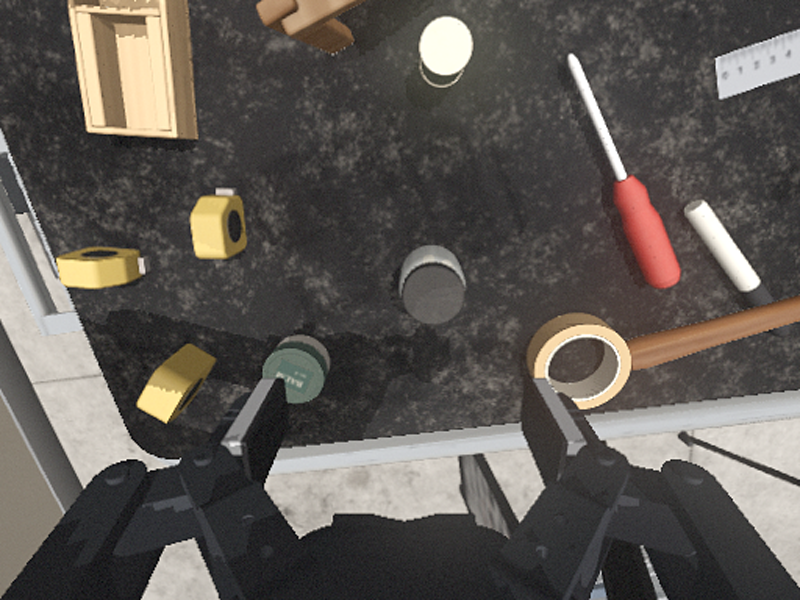

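The jar lid is centred at about (435,293), and nothing stands near where the fingers come down.

```bash
python3 - <<'E'
from h import *
w=cal('pics/w2.png');k=1.5625
for u,v in((435,293),(402,293),(467,293),(435,262),(435,323)): print(onz(w,u/k,v/k,.056))
J=onz(w,435/k,293/k,.056)
print('base circle proj',(proj(w,[J+[0,0,-.056]])*k).round())
rel((J[0],J[1],.12),1.36);rel((J[0],J[1],.048),1.36)
print('tool z err',pose()[1].as_matrix()[:,2])
E
```

```text
[ 0.6484 -0.2206  0.056 ]
[ 0.6279 -0.2176  0.056 ]
[ 0.6682 -0.2234  0.056 ]
[ 0.651  -0.2008  0.056 ]
[ 0.6458 -0.2407  0.056 ]
base circle proj [[432. 270.]]
total travel [-0.001  0.121  0.394] dr [-0.062 -0.02   0.109] | after-turn travel [0.01  0.108 0.398] pos [ 0.6322 -0.2187  0.1796] t 2.7833
total travel [-0.006  0.137  0.874] dr [-0.062 -0.02   0.109] | after-turn travel [0.01  0.108 0.878] pos [ 0.6322 -0.2187  0.1796] t 2.7833
tool z err [-0.03013177  0.01638771 -0.99941159]
```

```bash
python3 -m handwheel '[{"travel":[0,0.11,0.08],"dr":[-0.06,-0.02,0.11]},{"travel":[0.01,0,0.15],"dr":[0,0,0]},{"travel":[0,0,0.16],"dr":[0,0,0]},{"travel":[0,0,0],"dr":[0,0,0]}]' 0.7
python3 - <<'E'
from h import *
rel((.648,-.2205,.048),1.36)
E
```

```text
time_s: 3.12
eef_pos: [0.6452, -0.223, 0.1213]
eef_rot: [0.001, 0.78, 0.626, -0.0]
wrist_force: [-1.4, 1.0, -0.4]
opening: 0.85
total travel [0.021 0.014 0.489] dr [ 0.003  0.004 -0.014] | after-turn travel [0.02  0.015 0.489] pos [ 0.6452 -0.223   0.1213] t 3.1167
```

```bash
python3 -m handwheel '[{"travel":[0.02,0.015,0.12],"dr":[0.003,0.004,-0.014]},{"travel":[0,0,0.12],"dr":[0,0,0]},{"travel":[0,0,0.12],"dr":[0,0,0]},{"travel":[0,0,0.12],"dr":[0,0,0]},{"travel":[0,0,0],"dr":[0,0,0]}]'
python3 - <<'E'
from h import *
rel((.648,-.2205,.048),1.36)
E
```

```text
time_s: 3.53
eef_pos: [0.6446, -0.2246, 0.0546]
eef_rot: [0.002, 0.779, 0.627, 0.0]
wrist_force: [-1.8, 0.3, -0.7]
opening: 0.851
total travel [0.031 0.016 0.044] dr [ 0.006  0.004 -0.007] | after-turn travel [0.031 0.017 0.044] pos [ 0.6446 -0.2246  0.0546] t 3.5333
```

```bash
python3 -m handwheel '[{"travel":[0.035,0.02,0.044],"dr":[0,0,0]},{"travel":[0,0,0],"dr":[0,0,0]}]'
python3 -m handwheel '[{"travel":[0,0,0],"dr":[0,0,0]},{"travel":[0,0,0],"dr":[0,0,0]},{"travel":[0,0,0],"dr":[0,0,0]},{"travel":[0,0,0],"dr":[0,0,0]},{"travel":[0,0,0],"dr":[0,0,0]},{"travel":[0,0,0],"dr":[0,0,0]},{"travel":[0,0,0],"dr":[0,0,0]},{"travel":[0,0,0],"dr":[0,0,0]},{"travel":[0,0,0],"dr":[0,0,0]},{"travel":[0,0,0],"dr":[0,0,0]}]' -1
python3 -c "
from h import *
rel((.648,-.2205,.2),1.36)"
```

```text
time_s: 3.7
eef_pos: [0.6482, -0.2211, 0.0505]
eef_rot: [0.002, 0.779, 0.627, 0.0]
wrist_force: [-0.9, 0.2, -0.4]
opening: 0.848
time_s: 4.53
eef_pos: [0.6509, -0.2224, 0.057]
eef_rot: [0.006, 0.779, 0.627, 0.002]
wrist_force: [-0.6, 0.4, -0.9]
opening: 0.487
total travel [ 0.004 -0.01  -0.953] dr [ 0.022  0.009 -0.009] | after-turn travel [ 0.009 -0.021 -0.953] pos [ 0.6509 -0.2224  0.057 ] t 4.5333
```

The opening of 41 mm suggests the fingers closed on the lid, and the tool drifted up 6 mm. I'll open, go lower and grip again.

```bash
python3 -m handwheel '[{"travel":[0,0,0],"dr":[0,0,0]},{"travel":[0,0,0],"dr":[0,0,0]},{"travel":[0,0,0],"dr":[0.02,0.01,0]},{"travel":[-0.01,-0.01,0.03],"dr":[0,0,0]},{"travel":[-0.01,-0.01,0.03],"dr":[0,0,0]},{"travel":[0,0,0.01],"dr":[0,0,0]}]' 0.5
python3 -c "
from h import *
rel((.648,-.2205,.046),1.36)"
```

```text
time_s: 5.03
eef_pos: [0.6477, -0.2253, 0.0464]
eef_rot: [0.0, 0.779, 0.627, 0.001]
wrist_force: [-0.3, 0.5, 0.1]
opening: 0.748
total travel [ 0.032 -0.005  0.003] dr [ 0.003 -0.001 -0.009] | after-turn travel [ 0.032 -0.005  0.003] pos [ 0.6477 -0.2253  0.0464] t 5.0333
```

```bash
python3 -m handwheel '[{"travel":[0.035,-0.005,0.025],"dr":[0,0,0]},{"travel":[0,0,0.003],"dr":[0,0,0]}]'
python3 -m handwheel '[{"travel":[0,0,0.004],"dr":[0,0,0]},{"travel":[0,0,0.004],"dr":[0,0,0]},{"travel":[0,0,0.004],"dr":[0,0,0]},{"travel":[0,0,0.004],"dr":[0,0,0]},{"travel":[0,0,0.004],"dr":[0,0,0]},{"travel":[0,0,0],"dr":[0,0,0]},{"travel":[0,0,0],"dr":[0,0,0]},{"travel":[0,0,0],"dr":[0,0,0]}]' -1
python3 -c "
from h import *
rel((.648,-.2205,.2),1.36)"
```

```text
time_s: 5.2
eef_pos: [0.6475, -0.2198, 0.0409]
eef_rot: [-0.0, 0.779, 0.627, 0.0]
wrist_force: [0.1, 0.4, 0.2]
opening: 0.751
time_s: 5.87
eef_pos: [0.6479, -0.2195, 0.0398]
eef_rot: [0.0, 0.779, 0.627, 0.0]
wrist_force: [-1.0, 0.5, 1.6]
opening: 0.51
total travel [-0.006  0.003 -1.068] dr [ 0.002 -0.    -0.008] | after-turn travel [-0.006  0.002 -1.068] pos [ 0.6479 -0.2195  0.0398] t 5.8667
```

```bash
python3 -m handwheel '[{"travel":[0,0,-0.1],"dr":[0,0,0]},{"travel":[0,0,-0.2],"dr":[0,0,0]},{"travel":[0,0,-0.2],"dr":[0,0,0]},{"travel":[0,0,-0.2],"dr":[0,0,0]},{"travel":[0,0,-0.2],"dr":[0,0,0]},{"travel":[0,0,-0.2],"dr":[0,0,0]},{"travel":[0,0,-0.2],"dr":[0,0,0]},{"travel":[0,0,-0.1],"dr":[0,0,0]},{"travel":[0.083,-0.17,0],"dr":[0,0,0]},{"travel":[0.083,-0.17,0],"dr":[0,0,0]},{"travel":[0.083,-0.17,0],"dr":[0,0,0]},{"travel":[0.083,-0.17,0],"dr":[0,0,0]},{"travel":[0.083,-0.17,0],"dr":[0,0,0]},{"travel":[0.083,-0.17,0],"dr":[0,0,0]},{"travel":[0.083,-0.17,0],"dr":[0,0,0]},{"travel":[0.083,-0.17,0],"dr":[0,0,0]},{"travel":[0,0,0],"dr":[0,0,0]},{"travel":[0,0,0],"dr":[0,0,0]},{"travel":[0,0,0],"dr":[0,0,0]}]'
python3 - <<'E'
from h import *
j=snap('wrist','pics/w3.png')
cv2.imwrite('pics/w3x.png',cv2.resize(j[:,:,::-1],(800,600),interpolation=cv2.INTER_CUBIC))
rel((.47,-.08,.25),1.36)
E
```

```text
time_s: 7.45
eef_pos: [0.4602, -0.0718, 0.2725]
eef_rot: [0.005, 0.779, 0.627, 0.003]
wrist_force: [0.1, 0.5, -1.1]
opening: 0.509
total travel [-0.038  0.071  0.151] dr [ 0.023  0.001 -0.01 ] | after-turn travel [-0.038  0.072  0.151] pos [ 0.4606 -0.0721  0.2726] t 7.5
```

View pics/w3x.png

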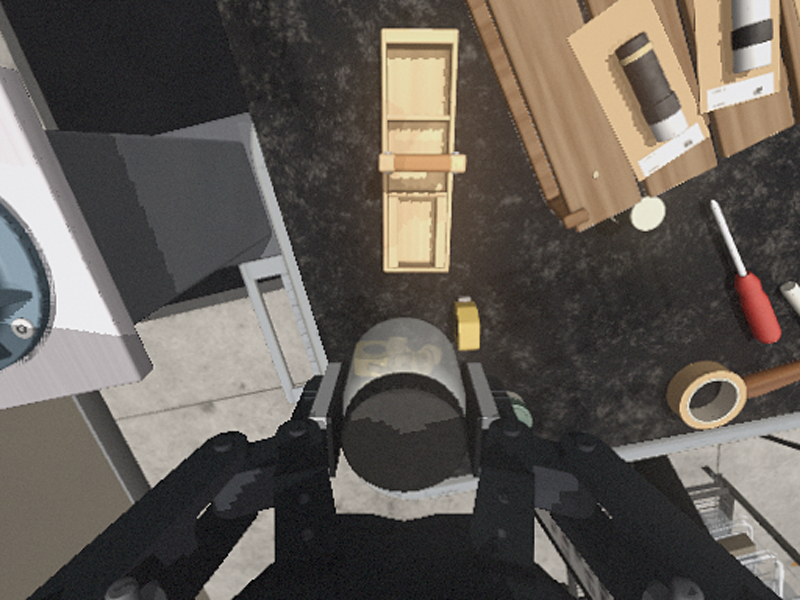

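The jar is held upright with the pads on the glass. The caddy rim corners are at (382,29), (459,29), (449,271) and (384,271), and the bar top runs from (380,162) to (466,163).

```bash
python3 - <<'E'
from h import *
w=cal('pics/w3.png');k=1.5625
f=lambda L,z:np.array([onz(w,u/k,v/k,z) for u,v in L])
P=f(((382,29),(459,29),(449,271),(384,271)),.028);a=P[0]+P[1]-P[2]-P[3]
print(P,P.mean(0),np.arctan2(-a[0],a[1]),np.linalg.norm(a)/2)
Q=f(((388,44),(452,44),(449,118),(387,118)),.028);print('jar bay rim',Q,Q.mean(0))
B=f(((380,162),(466,163)),.1);print('bar',B,B.mean(0),np.linalg.norm(B[0]-B[1]))
print('nadir',proj(w,[(-w['R'].T@w['t'])-[0,0,.3]])*k)
# model fit using refined minimisation on corners + bar ends
from scipy.optimize import least_squares
obs=np.array([(382,29),(459,29),(449,271),(384,271),(380,162),(466,163)])/k
L=np.array([(-30,98,28),(30,98,28),(30,-98,28),(-30,-98,28),(-30,0,100),(30,0,100)])/1e3
def m(p,L=L): 
    c,s=np.cos(p[2]),np.sin(p[2]);return L@np.array([[c,s,0],[-s,c,0],[0,0,1]])+[p[0],p[1],0]
r=least_squares(lambda p:(proj(w,m(p))-obs).ravel(),[.49,0,-.2]);print(r.x.round(4),(r.fun*k).round(1))
jb=m(r.x,np.array([[0,.062,.005],[0,-.062,.005]]))
print('bays',jb);rel((jb[0,0],jb[0,1],.25),np.pi/2+r.x[2])
t=cal('pics/top0.png')
print('top-check',(proj(t,m(r.x))-[170,180]).round(1)*4)
E
```

```text
[[ 0.4838  0.0999  0.028 ]
 [ 0.5418  0.0873  0.028 ]
 [ 0.4991 -0.102   0.028 ]
 [ 0.4408 -0.089   0.028 ]] [ 0.491375 -0.00095   0.028   ] -0.22283652076078814 0.1938941270384433
jar bay rim [[0.486  0.0889 0.028 ]
 [0.5347 0.0783 0.028 ]
 [0.5226 0.0261 0.028 ]
 [0.473  0.037  0.028 ]] [0.504075 0.057575 0.028   ]
bar [[ 0.4629  0.0058  0.1   ]
 [ 0.5199 -0.0074  0.1   ]] [ 0.4914 -0.0008  0.1   ] 0.0585084609266045
nadir [[399.09901528 150.71443508]]
[ 0.4913 -0.0011 -0.2225] [-0.4 -1.7  0.4 -0.9  0.1  1.4 -0.1  1.2 -1.1  0.7  1.1  0.2]
bays [[ 0.50501432  0.05935754  0.005     ]
 [ 0.47764592 -0.06158447  0.005     ]]
total travel [0.919 0.1   0.151] dr [0.023 0.001 0.012] | after-turn travel [0.92  0.095 0.151] pos [ 0.4606 -0.0721  0.2726] t 7.5
top-check [[ 25.2 126.4]
 [ 51.6  31.6]
 [362.4 108.4]
 [338.4 205.6]
 [166.4 158.8]
 [193.6  54.8]]
```

```bash
python3 -m handwheel '[{"travel":[0.19,0.02,0],"dr":[0.023,0,0.012]},{"travel":[0.19,0.02,0],"dr":[0,0,0]},{"travel":[0.19,0.02,0],"dr":[0,0,0]},{"travel":[0.19,0.02,0],"dr":[0,0,0]},{"travel":[0.17,0.02,0],"dr":[0,0,0]},{"travel":[0,0,0],"dr":[0,0,0]},{"travel":[0,0,0.2],"dr":[0,0,0]},{"travel":[0,0,0.2],"dr":[0,0,0]},{"travel":[0,0,0.2],"dr":[0,0,0]},{"travel":[0,0,0.2],"dr":[0,0,0]},{"travel":[0,0,0.2],"dr":[0,0,0]},{"travel":[0,0,0],"dr":[0,0,0]},{"travel":[0,0,0],"dr":[0,0,0]}]'
python3 - <<'E'
from h import *
w=cal('pics/w3.png');k=1.5625
print('lid centre in w3',onz(w,404/k,437/k,.2726+.016)-np.array([.4606,-.0721,0]))
rel((.505,.0594,.1),1.348);rel((.505,.0594,.048),1.348)
E
```

```text
time_s: 8.58
eef_pos: [0.5236, 0.0558, 0.1208]
eef_rot: [0.005, 0.784, 0.62, 0.003]
wrist_force: [0.4, 0.6, -0.1]
opening: 0.506
lid centre in w3 [-2.000e-04  3.000e-04  2.886e-01]
total travel [-0.005 -0.128  0.137] dr [ 0.022  0.005 -0.019] | after-turn travel [-0.004 -0.127  0.139] pos [0.5236 0.0558 0.1208] t 8.5833
total travel [-0.004 -0.132  0.484] dr [ 0.022  0.005 -0.019] | after-turn travel [-0.004 -0.127  0.485] pos [0.5236 0.0558 0.1208] t 8.5833
```

```bash
python3 -m handwheel '[{"travel":[0,-0.065,0],"dr":[0.022,0.005,-0.019]},{"travel":[0,-0.065,0],"dr":[0,0,0]},{"travel":[0,0,0.05],"dr":[0,0,0]},{"travel":[0,0,0.05],"dr":[0,0,0]},{"travel":[0,0,0],"dr":[0,0,0]},{"travel":[0,0,0],"dr":[0,0,0]}]'
python3 -c "
from h import *
rel((.505,.0594,.078),1.348)"
```

```text
time_s: 9.08
eef_pos: [0.5076, 0.0589, 0.1117]
eef_rot: [0.003, 0.781, 0.624, 0.003]
wrist_force: [-0.3, -0.6, -1.4]
opening: 0.507
total travel [-0.001 -0.02   0.225] dr [ 0.018 -0.002  0.   ] | after-turn travel [-0.001 -0.018  0.225] pos [0.5076 0.0589 0.1117] t 9.0833
```

```bash
python3 -m handwheel '[{"travel":[0,-0.02,0.075],"dr":[0.02,0,0]},{"travel":[0,0,0.075],"dr":[0,0,0]},{"travel":[0,0,0.075],"dr":[0,0,0]},{"travel":[0,0,0.01],"dr":[0,0,0]},{"travel":[0,0,0],"dr":[0,0,0]}]'
python3 - <<'E'
from h import *
rel((.505,.0594,.052),1.348)
j=snap('wrist','pics/w4.png')
cv2.imwrite('pics/w4x.png',cv2.resize(j[:,:,::-1],(800,600),interpolation=cv2.INTER_CUBIC))
E
```

```text
time_s: 9.5
eef_pos: [0.5053, 0.0597, 0.0734]
eef_rot: [-0.001, 0.781, 0.624, 0.001]
wrist_force: [0.1, 0.1, -0.5]
opening: 0.505
total travel [-0.003 -0.002  0.142] dr [-0.    -0.003  0.001] | after-turn travel [-0.003 -0.002  0.142] pos [0.5053 0.0597 0.0734] t 9.5
```

View pics/w4x.png

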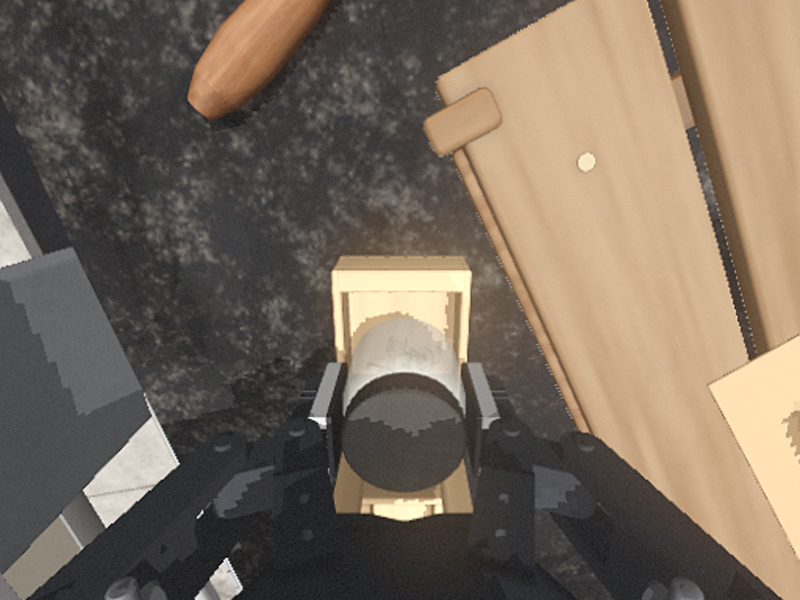

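The jar is centred between the bay's side walls (346 and 458 px, jar at 404). I'll lower it.

```bash
python3 -m handwheel '[{"travel":[-0.003,-0.002,0.04],"dr":[0,0,0]},{"travel":[0,0,0.045],"dr":[0,0,0]},{"travel":[0,0,0.045],"dr":[0,0,0]},{"travel":[0,0,0.01],"dr":[0,0,0]},{"travel":[0,0,0.005],"dr":[0,0,0]}]'
python3 -c "
from h import *
rel((.505,.0594,.047),1.348)"
```

```text
time_s: 9.97
eef_pos: [0.5055, 0.0596, 0.0501]
eef_rot: [-0.0, 0.781, 0.624, 0.001]
wrist_force: [-0.1, 0.9, 0.9]
opening: 0.505
total travel [-0.002 -0.003  0.02 ] dr [ 0.001 -0.004  0.001] | after-turn travel [-0.002 -0.003  0.02 ] pos [0.5055 0.0596 0.0501] t 9.9667
```

```bash
python3 -m handwheel '[{"travel":[0,-0.002,0.015],"dr":[0,0,0]},{"travel":[0,0,0.012],"dr":[0,0,0]},{"travel":[0,0,0.005],"dr":[0,0,0]}]'
python3 -m handwheel '[{"travel":[0,0,0],"dr":[0,0,0]},{"travel":[0,0,0],"dr":[0,0,0]},{"travel":[0,0,0],"dr":[0,0,0]},{"travel":[0,0,0],"dr":[0,0,0]}]' 0.35
python3 -c "
from h import *
rel((.505,.0594,.2),1.348)"
```

```text
time_s: 10.22
eef_pos: [0.5043, 0.0599, 0.0449]
eef_rot: [-0.001, 0.781, 0.624, 0.0]
wrist_force: [-4.3, 0.9, 4.7]
opening: 0.507
time_s: 10.55
eef_pos: [0.4981, 0.0599, 0.0427]
eef_rot: [-0.005, 0.781, 0.625, -0.005]
wrist_force: [-3.0, -0.0, 0.3]
opening: 0.679
total travel [ 0.006  0.031 -1.049] dr [-0.027  0.002  0.002] | after-turn travel [ 0.007  0.046 -1.049] pos [0.4981 0.0599 0.0427] t 10.55
```

```bash
python3 -m handwheel '[{"travel":[0,0.01,-0.03],"dr":[-0.027,0,0]},{"travel":[0,0.01,-0.06],"dr":[0,0,0]},{"travel":[0,0.01,-0.15],"dr":[0,0,0]},{"travel":[0,0,-0.25],"dr":[0,0,0]},{"travel":[0,0,-0.25],"dr":[0,0,0]},{"travel":[0,0,-0.25],"dr":[0,0,0]},{"travel":[0,0,-0.2],"dr":[0,0,0]},{"travel":[0,0,0],"dr":[0,0,0]},{"travel":[-0.2,0,0],"dr":[0,0,0]},{"travel":[-0.2,0,0],"dr":[0,0,0]},{"travel":[-0.2,0,0],"dr":[0,0,0]},{"travel":[-0.2,0,0],"dr":[0,0,0]},{"travel":[0,0,0],"dr":[0,0,0]},{"travel":[0,0,0],"dr":[0,0,0]},{"travel":[0,0,0],"dr":[0,0,0]}]'
python3 - <<'E'
from h import *
j=snap('wrist','pics/w5.png')
cv2.imwrite('pics/w5x.png',cv2.resize(j[:,:,::-1],(800,600),interpolation=cv2.INTER_CUBIC))
E
```

```text
time_s: 11.8
eef_pos: [0.4845, -0.0638, 0.2462]
eef_rot: [0.015, 0.78, 0.626, 0.011]
wrist_force: [0.5, -0.5, -1.0]
opening: 0.677
```

View pics/w5x.png

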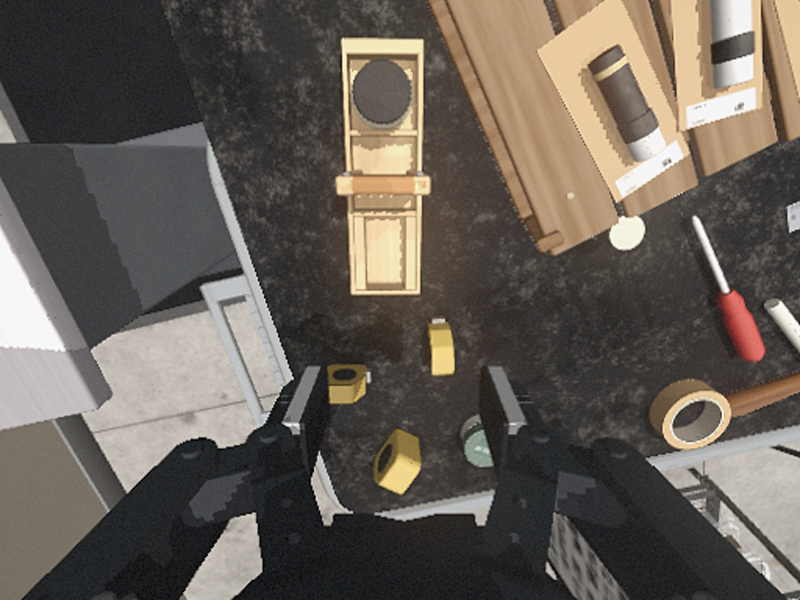

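The jar stands in its bay, with the lid at (382,92). I'll refit the caddy and head for the tape.

```bash
cat >> h.py <<'E'
from scipy.optimize import least_squares
CL=np.array([(-30,98,28),(30,98,28),(30,-98,28),(-30,-98,28),(-30,0,100),(30,0,100)])/1e3
def place(p,L):
    c,s=np.cos(p[2]),np.sin(p[2]);return np.atleast_2d(L)@np.array([[c,s,0],[-s,c,0],[0,0,1]])+[p[0],p[1],0]
def fit(w,obs,L,x0):
    r=least_squares(lambda p:(proj(w,place(p,L))-obs).ravel(),x0);return r.x,(r.fun).round(1)
E
python3 - <<'E'
from h import *
w=cal('pics/w5.png');k=1.5625
p,e=fit(w,np.array([(342,39),(424,39),(421,294),(351,294),(337,184),(431,184)])/k,CL,[.49,0,-.2]);print(p.round(4),e)
c,s=np.cos(p[2]),np.sin(p[2]);d=onz(w,382/k,92/k,.061)[:2]-p[:2]
print('jar in caddy',np.array([c*d[0]+s*d[1],-s*d[0]+c*d[1]])-[0,.062])
print('tape approx',onz(w,402/k,460/k,.052))
rel((.442,-.272,.2),.83)
E
```

```text
[ 0.4915 -0.001  -0.2216] [-0.5 -1.4  0.6 -0.9 -0.2  0.3  0.4  0.7 -0.6  0.9  0.4  0.8]
jar in caddy [-0.00095943 -0.00397531]
tape approx [ 0.4483 -0.2524  0.052 ]
total travel [-1.419  0.012  0.311] dr [ 0.07  -0.015  0.999] | after-turn travel [-1.218  0.729  0.308] pos [ 0.4846 -0.0634  0.2462] t 11.85
```

```bash
python3 -m handwheel '[{"travel":[0,0,0],"dr":[0.015,0,0.2]},{"travel":[0,0,0],"dr":[0.015,0,0.2]},{"travel":[0,0,0],"dr":[0.015,0,0.2]},{"travel":[0,0,0],"dr":[0.015,0,0.2]},{"travel":[0,0,0],"dr":[0.01,0,0.2]},{"travel":[-0.2,0.12,0.04],"dr":[0,0,0]},{"travel":[-0.2,0.12,0.04],"dr":[0,0,0]},{"travel":[-0.2,0.12,0.04],"dr":[0,0,0]},{"travel":[-0.2,0.12,0.04],"dr":[0,0,0]},{"travel":[-0.2,0.12,0.04],"dr":[0,0,0]},{"travel":[-0.2,0.12,0.04],"dr":[0,0,0]},{"travel":[0,0,0],"dr":[0,0,0]},{"travel":[0,0,0],"dr":[0,0,0]},{"travel":[0,0,0],"dr":[0,0,0]}]' 0.7
python3 - <<'E'
from h import *
rel((.442,-.272,.2),.83)
j=snap('wrist','pics/w6.png')
cv2.imwrite('pics/w6x.png',cv2.resize(j[:,:,::-1],(800,600),interpolation=cv2.INTER_CUBIC))
E
```

```text
time_s: 13.02
eef_pos: [0.4461, -0.2599, 0.2069]
eef_rot: [-0.003, 0.915, 0.403, 0.006]
wrist_force: [0.7, 0.9, -0.8]
opening: 0.849
total travel [-0.078  0.035  0.045] dr [-0.002 -0.024 -0.002] | after-turn travel [-0.078  0.034  0.046] pos [ 0.4461 -0.2599  0.2069] t 13.0167
```

View pics/w6x.png

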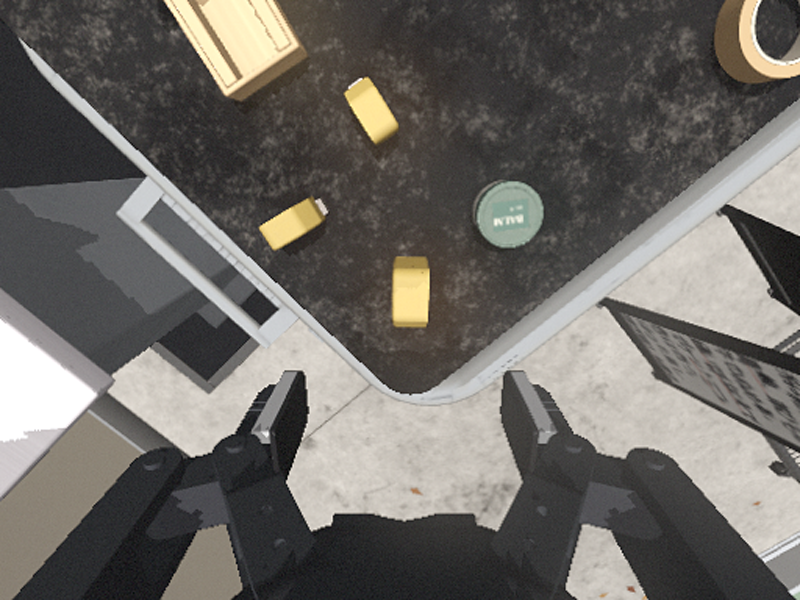

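The tape stands with its long axis straight down the image: back edge at (411,257) at the foot and (411,271) at the top, front at (411,326).

```bash
python3 - <<'E'
from h import *
w=cal('pics/w6.png');k=1.5625
p0,R=pose()
for n,u,v,z in(('backfoot',411,257,.003),('backtop',411,271,.05),('fronttop',411.5,326,.052),('fronttop lowz',411.5,326,.035),('Ltop',393,290,.052),('Rtop',429.5,290,.052),('Llow',393,320,.052)):
    P=onz(w,u/k,v/k,z);print(n,P,'tool mm',(R.inv().apply(P-p0)*1e3).round(1))
for n,u,v,z in (('tin',510,213,.028),): print(n,onz(w,u/k,v/k,z))
E
```

```text
backfoot [ 0.4542 -0.2605  0.003 ] tool mm [  2.    6.9 204. ]
backtop [ 0.4544 -0.2593  0.05  ] tool mm [  3.6   6.2 157. ]
fronttop [ 0.4273 -0.2897  0.052 ] tool mm [-37.1   6.7 154.5]
fronttop lowz [ 0.4227 -0.2952  0.035 ] tool mm [-44.5   7.  171.4]
Ltop [ 0.4361 -0.2605  0.052 ] tool mm [ -9.6  -6.5 154.9]
Rtop [ 0.4551 -0.2779  0.052 ] tool mm [ -9.6  19.2 154.8]
Llow [ 0.4206 -0.2772  0.052 ] tool mm [-32.4  -6.7 154.6]
tin [ 0.5325 -0.2801  0.028 ]
```

```bash
python3 -m handwheel '[{"travel":[-0.085,0.022,0.1],"dr":[0,-0.024,0]},{"travel":[-0.085,0.022,0.15],"dr":[0,0,0]},{"travel":[0,0,0.15],"dr":[0,0,0]},{"travel":[0,0,0.15],"dr":[0,0,0]},{"travel":[0,0,0],"dr":[0,0,0]},{"travel":[0,0,0],"dr":[0,0,0]}]' 0.3
python3 -c "
from h import *
rel((.434,-.283,.046),.83)"
```

```text
time_s: 13.57
eef_pos: [0.4399, -0.276, 0.1258]
eef_rot: [0.003, 0.912, 0.409, 0.002]
wrist_force: [0.1, 0.1, 0.6]
opening: 0.65
total travel [-0.062 -0.002  0.532] dr [ 0.012 -0.002  0.026] | after-turn travel [-0.061  0.002  0.532] pos [ 0.4399 -0.276   0.1258] t 13.5667
```

```bash
python3 -m handwheel '[{"travel":[-0.035,0,0.05],"dr":[0.012,0,0.026]},{"travel":[-0.03,0,0.07],"dr":[0,0,0]},{"travel":[0,0,0.12],"dr":[0,0,0]},{"travel":[0,0,0.12],"dr":[0,0,0]},{"travel":[0,0,0.1],"dr":[0,0,0]},{"travel":[0,0,0],"dr":[0,0,0]}]'
python3 -c "
from h import *
rel((.434,-.283,.046),.83)"
```

```text
time_s: 14.07
eef_pos: [0.4378, -0.2856, 0.0598]
eef_rot: [0.005, 0.914, 0.405, 0.003]
wrist_force: [-0.7, 0.5, 0.6]
opening: 0.65
total travel [-0.004 -0.031  0.091] dr [ 0.023 -0.001  0.006] | after-turn travel [-0.004 -0.03   0.092] pos [ 0.4378 -0.2856  0.0598] t 14.0667
```

```bash
python3 -m handwheel '[{"travel":[-0.004,-0.03,0.03],"dr":[0.023,0,0]},{"travel":[0,0,0.05],"dr":[0,0,0]},{"travel":[0,0,0.02],"dr":[0,0,0]},{"travel":[0,0,0],"dr":[0,0,0]}]'
python3 -c "
from h import *
rel((.434,-.283,.046),.83)"
```

```text
time_s: 14.4
eef_pos: [0.4348, -0.2844, 0.0458]
eef_rot: [0.001, 0.914, 0.405, 0.0]
wrist_force: [-0.1, -0.1, -0.0]
opening: 0.648
total travel [ 0.003 -0.01  -0.002] dr [0.005 0.    0.006] | after-turn travel [ 0.003 -0.01  -0.002] pos [ 0.4348 -0.2844  0.0458] t 14.4
```

Good: TCP within 2 mm. Close, then lift and check.

```bash
python3 -m handwheel '[{"travel":[0,-0.005,0],"dr":[0,0,0]},{"travel":[0,0,0],"dr":[0,0,0]},{"travel":[0,0,0],"dr":[0,0,0]},{"travel":[0,0,0],"dr":[0,0,0]},{"travel":[0,0,0],"dr":[0,0,0]},{"travel":[0,0,0],"dr":[0,0,0]},{"travel":[0,0,0],"dr":[0,0,0]},{"travel":[0,0,0],"dr":[0,0,0]},{"travel":[0,0,0],"dr":[0,0,0]}]' -1
python3 -c "
from h import *
rel((.434,-.283,.046),.83)"
python3 -m handwheel '[{"travel":[0,0,-0.1],"dr":[0,0,0]},{"travel":[0,0,-0.2],"dr":[0,0,0]},{"travel":[0,0,-0.2],"dr":[0,0,0]},{"travel":[0,0,-0.2],"dr":[0,0,0]},{"travel":[0,0,-0.2],"dr":[0,0,0]},{"travel":[0,0,-0.1],"dr":[0,0,0]},{"travel":[0,0,0],"dr":[0,0,0]},{"travel":[0,0,0],"dr":[0,0,-0.2]},{"travel":[0,0,0],"dr":[0,0,-0.2]},{"travel":[0,0,0],"dr":[0,0,-0.2]},{"travel":[0,0,0],"dr":[0,0,-0.2]},{"travel":[0,0,0],"dr":[0,0,-0.19]},{"travel":[0,0,0],"dr":[0,0,0]},{"travel":[0,0,0],"dr":[0,0,0]}]'
python3 -c "
from h import *
rel((.4777,-.0616,.2),1.349)"
```

```text
time_s: 15.15
eef_pos: [0.435, -0.2845, 0.0475]
eef_rot: [0.002, 0.914, 0.405, 0.001]
wrist_force: [-0.0, 0.7, -2.1]
opening: 0.292
total travel [ 0.003 -0.012  0.01 ] dr [0.01  0.001 0.006] | after-turn travel [ 0.003 -0.012  0.01 ] pos [ 0.435  -0.2845  0.0475] t 15.15
time_s: 16.32
eef_pos: [0.431, -0.2806, 0.1953]
eef_rot: [-0.003, 0.774, 0.634, -0.0]
wrist_force: [0.1, 0.1, -1.4]
opening: 0.292
total travel [ 1.493  0.018 -0.025] dr [-0.01  -0.007  0.045] | after-turn travel [ 1.493 -0.018 -0.031] pos [ 0.431  -0.2806  0.1953] t 16.3167
```

```bash
python3 -m handwheel '[{"travel":[0.1,0,0],"dr":[0,0,0.045]},{"travel":[0.18,0,0],"dr":[0,0,0]},{"travel":[0.2,0,0],"dr":[0,0,0]},{"travel":[0.2,0,0],"dr":[0,0,0]},{"travel":[0.2,0,0],"dr":[0,0,0]},{"travel":[0.2,0,0],"dr":[0,0,0]},{"travel":[0.2,0,0],"dr":[0,0,0]},{"travel":[0.15,0,0],"dr":[0,0,0]},{"travel":[0,0,0],"dr":[0,0,0]},{"travel":[0,0,0],"dr":[0,0,0]}]'
python3 -c "
from h import *
rel((.4774,-.063,.1),1.349)"
```

```text
time_s: 17.15
eef_pos: [0.4794, -0.0631, 0.1887]
eef_rot: [-0.007, 0.793, 0.609, -0.002]
wrist_force: [0.1, -1.0, -1.0]
opening: 0.293
total travel [-0.006 -0.005  0.591] dr [-0.026 -0.012 -0.074] | after-turn travel [-0.003 -0.013  0.591] pos [ 0.4794 -0.0631  0.1887] t 17.15
```

```bash
python3 -m handwheel '[{"travel":[0,-0.01,0.1],"dr":[-0.026,-0.012,-0.074]},{"travel":[0,0,0.16],"dr":[0,0,0]},{"travel":[0,0,0.16],"dr":[0,0,0]},{"travel":[0,0,0.16],"dr":[0,0,0]},{"travel":[0,0,0],"dr":[0,0,0]},{"travel":[0,0,0],"dr":[0,0,0]}]'
python3 - <<'E'
from h import *
rel((.4774,-.063,.085),1.349)
j=snap('wrist','pics/w7.png')
cv2.imwrite('pics/w7x.png',cv2.resize(j[:,:,::-1],(800,600),interpolation=cv2.INTER_CUBIC))
E
```

```text
time_s: 17.65
eef_pos: [0.4783, -0.0669, 0.099]
eef_rot: [0.002, 0.784, 0.62, 0.0]
wrist_force: [0.4, -0.5, -0.5]
opening: 0.294
total travel [ 0.025 -0.012  0.093] dr [ 0.006  0.005 -0.021] | after-turn travel [ 0.024 -0.011  0.093] pos [ 0.4783 -0.0669  0.099 ] t 17.65
```

View pics/w7x.png

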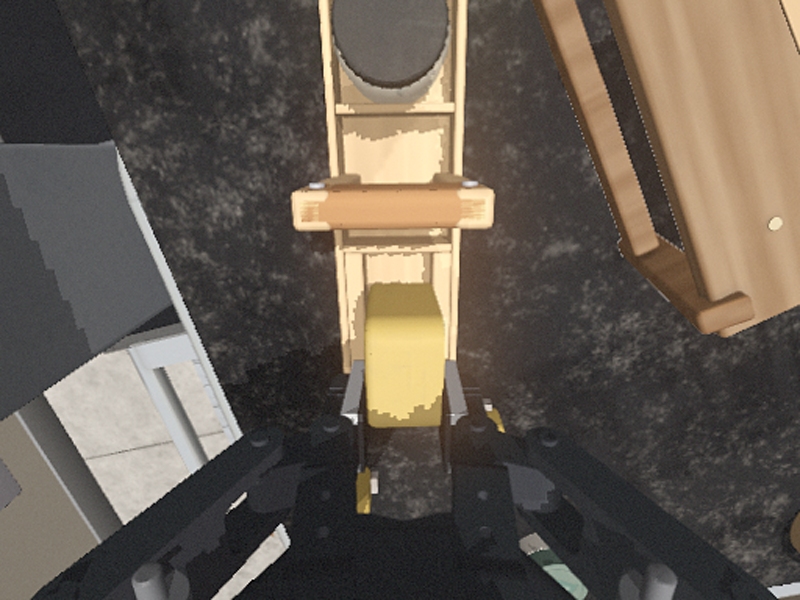

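The tape hangs straight, with its back foot at about (404,284), and the narrow bay is directly below and ahead. I'll check the numbers against the model.

```bash
python3 - <<'E'
from h import *
w=cal('pics/w7.png');k=1.5625
p0,R=pose()
for n,u,v,z in(('backfoot',404,284,p0[2]-.0435),('backtopL',366,317,p0[2]+.004),('backtopR',444,317,p0[2]+.004),('frontL',366,424,p0[2]+.004),('frontR',443,424,p0[2]+.004)):
    print(n,(R.inv().apply(onz(w,u/k,v/k,z)-p0)*1e3).round(1))
# bay's end of fit: rim inner edges left/right at v=300 and bar
c=np.array([.4914,-.001,-.222])
print('proj bar ends',(proj(w,place(c,CL[4:]))*k).round(1),'bay inner edge near handle',(proj(w,place(c,[[-.017,-.030,.028],[.017,-.030,.028],[-.03,-.03,.028],[.03,-.03,.028]]))*k).round(1))
E
```

```text
backfoot [30.6  0.7 43.4]
backtopL [ 35.1 -10.9  -4.2]
backtopR [35.  13.2 -4.1]
frontL [ -4.2 -12.2  -4.1]
frontR [-4.2 14.  -4. ]
proj bar ends [[290.6 211.7]
 [497.7 209.2]] bay inner edge near handle [[362.6 253.4]
 [433.9 252.6]
 [335.4 253.8]
 [461.1 252.2]]
```

```bash
python3 -m handwheel '[{"travel":[0.024,-0.016,0.03],"dr":[0.006,0.005,-0.021]},{"travel":[0,0,0.05],"dr":[0,0,0]},{"travel":[0,0,0.01],"dr":[0,0,0]},{"travel":[0,0,0],"dr":[0,0,0]}]'
python3 -c "
from h import *
rel((.4765,-.063,.07),1.349)"
```

```text
time_s: 18.03
eef_pos: [0.4789, -0.0645, 0.0883]
eef_rot: [0.003, 0.781, 0.624, 0.002]
wrist_force: [-1.1, -0.4, -1.5]
opening: 0.286
total travel [ 0.006 -0.018  0.122] dr [ 0.011  0.001 -0.003] | after-turn travel [ 0.006 -0.018  0.122] pos [ 0.4789 -0.0645  0.0883] t 18.0333
```

```bash
python3 -m handwheel '[{"travel":[0.006,-0.022,0.02],"dr":[0.011,0,0]},{"travel":[0,0,0.03],"dr":[0,0,0]},{"travel":[0,0,0.01],"dr":[0,0,0]},{"travel":[0,0,0],"dr":[0,0,0]}]'
python3 -c "
from h import *
rel((.4765,-.063,.0535),1.349)"
```

```text
time_s: 18.37
eef_pos: [0.4768, -0.063, 0.0799]
eef_rot: [0.001, 0.781, 0.624, 0.0]
wrist_force: [-0.5, 0.1, -1.3]
opening: 0.295
total travel [-0.    -0.002  0.176] dr [ 0.005  0.003 -0.002] | after-turn travel [-0.001 -0.002  0.176] pos [ 0.4768 -0.063   0.0799] t 18.3667
```

Well aligned; going down into the bay.

```bash
python3 -m handwheel '[{"travel":[0,-0.002,0.04],"dr":[0.004,0.003,0]},{"travel":[0,0,0.045],"dr":[0,0,0]},{"travel":[0,0,0.045],"dr":[0,0,0]},{"travel":[0,0,0.02],"dr":[0,0,0]},{"travel":[0,0,0.01],"dr":[0,0,0]}]'
python3 -c "
from h import *
rel((.4765,-.063,.052),1.349)"
```

```text
time_s: 18.78
eef_pos: [0.4767, -0.0629, 0.0536]
eef_rot: [0.0, 0.781, 0.624, 0.0]
wrist_force: [-0.8, 0.9, -0.8]
opening: 0.292
total travel [-0.001 -0.001  0.01 ] dr [ 0.002 -0.001 -0.002] | after-turn travel [-0.001 -0.001  0.01 ] pos [ 0.4767 -0.0629  0.0536] t 18.7833
```

```bash
python3 -m handwheel '[{"travel":[0,0,0.01],"dr":[0,0,0]},{"travel":[0,0,0.006],"dr":[0,0,0]}]'
python3 -m handwheel '[{"travel":[0,0,0],"dr":[0,0,0]},{"travel":[0,0,0],"dr":[0,0,0]},{"travel":[0,0,0],"dr":[0,0,0]},{"travel":[0,0,0],"dr":[0,0,0]}]' 0
python3 -c "
from h import *
rel((.4765,-.063,.2),1.349)"
```

```text
time_s: 18.95
eef_pos: [0.4765, -0.063, 0.0517]
eef_rot: [-0.0, 0.781, 0.624, -0.0]
wrist_force: [-10.1, 3.1, 26.8]
opening: 0.293
time_s: 19.28
eef_pos: [0.4777, -0.0634, 0.0528]
eef_rot: [0.001, 0.781, 0.624, 0.0]
wrist_force: [0.4, -0.2, 1.0]
opening: 0.504
total travel [ 0.001 -0.007 -0.982] dr [ 0.003  0.    -0.001] | after-turn travel [ 0.001 -0.009 -0.982] pos [ 0.4777 -0.0634  0.0528] t 19.2833
```

```bash
python3 -m handwheel '[{"travel":[0,0,-0.05],"dr":[0,0,0]},{"travel":[0,0,-0.1],"dr":[0,0,0]},{"travel":[0,0,-0.2],"dr":[0,0,0]},{"travel":[0,0,-0.25],"dr":[0,0,0]},{"travel":[0,0,-0.25],"dr":[0,0,0]},{"travel":[0,0,-0.25],"dr":[0,0,0]},{"travel":[0,0,-0.15],"dr":[0,0,0]},{"travel":[-0.15,0,0],"dr":[0,0,0]},{"travel":[-0.15,0,0],"dr":[0,0,0]},{"travel":[0,0,0],"dr":[0,0,0]},{"travel":[0,0,0],"dr":[0,0,0]},{"travel":[0,0,0],"dr":[0,0,0]}]'
python3 - <<'E'
from h import *
rel((.4914,-.001,.2),-.222)
j=snap('wrist','pics/w8.png')
cv2.imwrite('pics/w8x.png',cv2.resize(j[:,:,::-1],(800,600),interpolation=cv2.INTER_CUBIC))
E
```

```text
time_s: 20.28
eef_pos: [0.4662, -0.1076, 0.2555]
eef_rot: [0.002, 0.781, 0.625, 0.001]
wrist_force: [0.0, 0.9, 0.2]
opening: 0.5
total travel [0.73  0.006 0.369] dr [ 0.008 -0.005  3.001] | after-turn travel [ 0.007 -0.73   0.37 ] pos [ 0.4662 -0.1076  0.2555] t 20.2833
```

View pics/w8x.png

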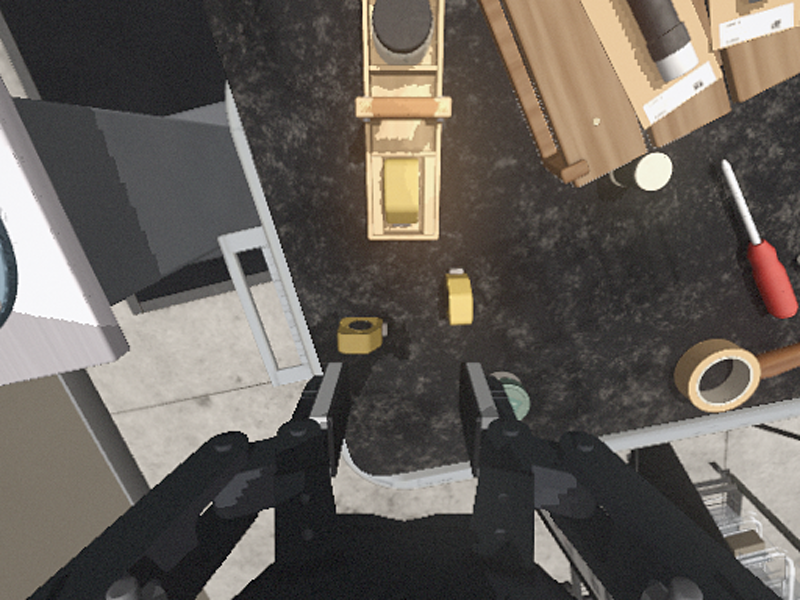

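The tape sits centred in its bay and the jar is in its own. The bar runs from (357,107) to (451,107).

```bash
python3 - <<'E'
from h import *
w=cal('pics/w8.png');k=1.5625
B=np.array([onz(w,u/k,v/k,.1) for u,v in((357,107),(451,107))]);print('bar',B.mean(0))
p,e=fit(w,np.array([(439,240),(370,240),(357,107),(451,107)])/k,CL[2:],[.49,0,-.2]);print(p.round(4),e)
d=onz(w,402/k,157/k,.057)
def inc(P):
    c,s=np.cos(p[2]),np.sin(p[2]);d=P[:2]-p[:2];return np.array([c*d[0]+s*d[1],-s*d[0]+c*d[1]]).round(4)
print('tape back top',inc(onz(w,402/k,158/k,.055)),'front',inc(onz(w,402/k,222/k,.04)),'jar',inc(onz(w,402/k,24/k,.061)))
E
python3 -m handwheel '[{"travel":[0,0,0],"dr":[0,0,0.2]},{"travel":[0,0,0],"dr":[0,0,0.215]},{"travel":[0,0,0],"dr":[0,0,0.215]},{"travel":[0,0,0],"dr":[0,0,0.215]},{"travel":[0,0,0],"dr":[0,0,0.215]},{"travel":[0,0,0],"dr":[0,0,0.215]},{"travel":[0,0,0],"dr":[0,0,0.215]},{"travel":[0,0,0],"dr":[0,0,0.215]},{"travel":[0,0,0],"dr":[0,0,0.215]},{"travel":[0,0,0],"dr":[0,0,0.215]},{"travel":[0,0,0],"dr":[0,0,0.215]},{"travel":[0,0,0],"dr":[0,0,0.215]},{"travel":[0,0,0],"dr":[0,0,0.215]},{"travel":[0,0,0],"dr":[0,0,0.215]},{"travel":[0,0,0],"dr":[0,0,0]},{"travel":[0,0,0],"dr":[0,0,0]}]'
python3 -c "
from h import *
rel((.4914,-.001,.2),-.222)"
```

```text
bar [ 0.49125 -0.0015   0.1    ]
[ 0.4913 -0.0015 -0.2169] [ 0.3 -0.  -0.5  0.2 -1.1  0.2  1.2 -0.2]
tape back top [-0.0016 -0.0307] front [-0.0018 -0.0806] jar [-0.001   0.0544]
time_s: 21.67
eef_pos: [0.4624, -0.0916, 0.2451]
eef_rot: [-0.005, 0.99, -0.139, -0.009]
wrist_force: [1.2, -0.5, 0.5]
opening: 0.498
total travel [ 0.025 -0.631  0.305] dr [-0.015  0.037 -0.11 ] | after-turn travel [ 0.055 -0.632  0.301] pos [ 0.4624 -0.0916  0.2451] t 21.6667
```

```bash
python3 -m handwheel '[{"travel":[0.028,-0.11,0],"dr":[-0.015,0.037,-0.11]},{"travel":[0.028,-0.18,0],"dr":[0,0,0]},{"travel":[0,-0.18,0],"dr":[0,0,0]},{"travel":[0,-0.16,0],"dr":[0,0,0]},{"travel":[0,0,0.1],"dr":[0,0,0]},{"travel":[0,0,0.2],"dr":[0,0,0]},{"travel":[0,0,0.2],"dr":[0,0,0]},{"travel":[0,0,0],"dr":[0,0,0]},{"travel":[0,0,0],"dr":[0,0,0]}]'
python3 - <<'E'
from h import *
rel((.4913,-.0012,.14),-.22)
p=np.array([.4913,-.0013,-.22]);k=1.5625
def inc(P):
    c,s=np.cos(p[2]),np.sin(p[2]);d=P[:2]-p[:2];return np.array([c*d[0]+s*d[1],-s*d[0]+c*d[1]]).round(4)
w=cal('pics/w7.png');print('w7 lid near edge',inc(onz(w,392/k,87/k,.061)),'base near edge',inc(onz(w,392/k,103/k,.006)))
w=cal('pics/w5.png');print('w5 lid near/far',inc(onz(w,382/k,126/k,.061)),inc(onz(w,382/k,58/k,.061)))
E
```

```text
time_s: 22.42
eef_pos: [0.4934, 0.0064, 0.1681]
eef_rot: [-0.0, 0.996, -0.091, 0.001]
wrist_force: [0.6, 0.3, 1.0]
opening: 0.503
total travel [-0.005  0.053  0.187] dr [-0.002 -0.003  0.07 ] | after-turn travel [-0.003  0.053  0.187] pos [0.4934 0.0064 0.1681] t 22.4167
w7 lid near edge [-0.0007  0.0378] base near edge [-0.0019  0.038 ]
w5 lid near/far [-0.0011  0.037 ] [-0.0005  0.0787]
```

The jar is about -3.5 mm in y, inside the ±7 mm limit, and upright. I'll descend to the bar.

```bash
python3 -m handwheel '[{"travel":[0,0.053,0.06],"dr":[0,0,0.07]},{"travel":[0,0,0.1],"dr":[0,0,0]},{"travel":[0,0,0.02],"dr":[0,0,0]},{"travel":[0,0,0],"dr":[0,0,0]},{"travel":[0,0,0],"dr":[0,0,0]}]'
python3 -c "
from h import *
rel((.4913,-.0012,.09),-.22)"
```

```text
time_s: 22.83
eef_pos: [0.4946, -0.004, 0.1449]
eef_rot: [0.0, 0.994, -0.111, 0.004]
wrist_force: [0.2, 1.0, -0.1]
opening: 0.496
total travel [-0.028 -0.013  0.366] dr [-0.001 -0.014 -0.005] | after-turn travel [-0.026 -0.014  0.366] pos [ 0.4946 -0.004   0.1449] t 22.8333
```

```bash
python3 -m handwheel '[{"travel":[-0.027,-0.013,0.05],"dr":[0,-0.014,-0.005]},{"travel":[0,0,0.1],"dr":[0,0,0]},{"travel":[0,0,0.1],"dr":[0,0,0]},{"travel":[0,0,0.08],"dr":[0,0,0]},{"travel":[0,0,0.01],"dr":[0,0,0]},{"travel":[0,0,0],"dr":[0,0,0]}]'
python3 -c "
from h import *
rel((.4913,-.0012,.09),-.22)"
```

```text
time_s: 23.33
eef_pos: [0.4945, -0.0023, 0.0968]
eef_rot: [0.0, 0.994, -0.11, 0.004]
wrist_force: [0.6, -0.0, 0.8]
opening: 0.5
total travel [-0.023 -0.003  0.045] dr [-0.    -0.017 -0.002] | after-turn travel [-0.022 -0.003  0.045] pos [ 0.4945 -0.0023  0.0968] t 23.3333
```

```bash
python3 -m handwheel '[{"travel":[-0.025,-0.003,0.03],"dr":[0,-0.017,0]},{"travel":[0,0,0.015],"dr":[0,0,0]},{"travel":[0,0,0],"dr":[0,0,0]}]'
python3 -c "
from h import *
rel((.4913,-.0012,.09),-.22)"
```

```text
time_s: 23.58
eef_pos: [0.4916, -0.001, 0.0912]
eef_rot: [0.0, 0.994, -0.11, 0.001]
wrist_force: [0.3, 0.0, -0.3]
opening: 0.498
total travel [-0.002  0.002  0.008] dr [-0.    -0.003 -0.001] | after-turn travel [-0.002  0.002  0.008] pos [ 0.4916 -0.001   0.0912] t 23.5833
```

```bash
python3 -m handwheel '[{"travel":[0,0,0.005],"dr":[0,0,0]},{"travel":[0,0,0],"dr":[0,0,0]},{"travel":[0,0,0],"dr":[0,0,0]},{"travel":[0,0,0],"dr":[0,0,0]},{"travel":[0,0,0],"dr":[0,0,0]},{"travel":[0,0,0],"dr":[0,0,0]},{"travel":[0,0,0],"dr":[0,0,0]},{"travel":[0,0,0],"dr":[0,0,0]},{"travel":[0,0,0],"dr":[0,0,0]},{"travel":[0,0,0],"dr":[0,0,0]}]' -1
python3 -c "
from h import *
rel((.4913,-.0012,.24),-.22)"
```

```text
time_s: 24.42
eef_pos: [0.4924, -0.001, 0.0916]
eef_rot: [0.0, 0.994, -0.11, 0.002]
wrist_force: [-0.2, 1.0, -0.8]
opening: 0.13
total travel [-0.003  0.003 -0.989] dr [-0.001 -0.007 -0.001] | after-turn travel [-0.007  0.003 -0.989] pos [ 0.4924 -0.001   0.0916] t 24.4167
```

The bar is gripped. I'll lift gently.

```bash
python3 -m handwheel '[{"travel":[0,0,-0.02],"dr":[0,0,0]},{"travel":[0,0,-0.03],"dr":[0,0,0]},{"travel":[0,0,-0.04],"dr":[0,0,0]},{"travel":[0,0,-0.04],"dr":[0,0,0]},{"travel":[0,0,-0.04],"dr":[0,0,0]},{"travel":[0,0,-0.04],"dr":[0,0,0]},{"travel":[0,0,-0.03],"dr":[0,0,0]},{"travel":[0,0,-0.02],"dr":[0,0,0]},{"travel":[0,0,0],"dr":[0,0,0]}]'
python3 -c "
from h import *
rel((.4913,-.0012,.24),-.22);print(ctrl.get_obs()['torque'])"
```

```text
time_s: 25.17
eef_pos: [0.4901, -0.0005, 0.1333]
eef_rot: [-0.0, 0.994, -0.11, -0.0]
wrist_force: [0.5, 0.4, -4.7]
opening: 0.13
total travel [ 0.008  0.002 -0.711] dr [-0.     0.002 -0.001] | after-turn travel [ 0.009  0.003 -0.711] pos [ 0.4901 -0.0005  0.1333] t 25.1667
[ 0.06362183 -0.06748591  0.067186  ]
```

Force of -4.7 N matches the full load (0.48 kg). I'll lift the remaining ~107 mm.

```bash
python3 -m handwheel '[{"travel":[0,0,-0.03],"dr":[0,0,0]},{"travel":[0,0,-0.045],"dr":[0,0,0]},{"travel":[0,0,-0.055],"dr":[0,0,0]},{"travel":[0,0,-0.055],"dr":[0,0,0]},{"travel":[0,0,-0.055],"dr":[0,0,0]},{"travel":[0,0,-0.055],"dr":[0,0,0]},{"travel":[0,0,-0.055],"dr":[0,0,0]},{"travel":[0,0,-0.055],"dr":[0,0,0]},{"travel":[0,0,-0.055],"dr":[0,0,0]},{"travel":[0,0,-0.055],"dr":[0,0,0]},{"travel":[0,0,-0.055],"dr":[0,0,0]},{"travel":[0,0,-0.055],"dr":[0,0,0]},{"travel":[0,0,-0.045],"dr":[0,0,0]},{"travel":[0,0,-0.035],"dr":[0,0,0]},{"travel":[0,0,-0.02],"dr":[0,0,0]},{"travel":[0,0,0],"dr":[0,0,0]},{"travel":[0,0,0],"dr":[0,0,0]},{"travel":[0,0,0],"dr":[0,0,0]},{"travel":[0,0,0],"dr":[0,0,0]}]'
python3 - <<'E'
from h import *
rel((.4913,-.0012,.24),-.22);o=ctrl.get_obs();print(np.abs(o['dq']).max())
a=snap('top','pics/top9.png');b=snap('side','pics/side9.png')
cv2.imwrite('pics/fin.png',np.hstack([cv2.resize(b[20:300,140:340,::-1],(400,560),interpolation=3),cv2.resize(a[100:300,170:370,::-1],(400,560),interpolation=3)]))
E
```

```text
time_s: 26.75
eef_pos: [0.4897, -0.0005, 0.2543]
eef_rot: [-0.0, 0.994, -0.11, -0.0]
wrist_force: [-0.1, -0.3, -5.5]
opening: 0.13
total travel [0.011 0.002 0.095] dr [-0.     0.002 -0.001] | after-turn travel [0.011 0.002 0.095] pos [ 0.4897 -0.0005  0.2543] t 26.75
0.005760877914426604
```

View pics/fin.png

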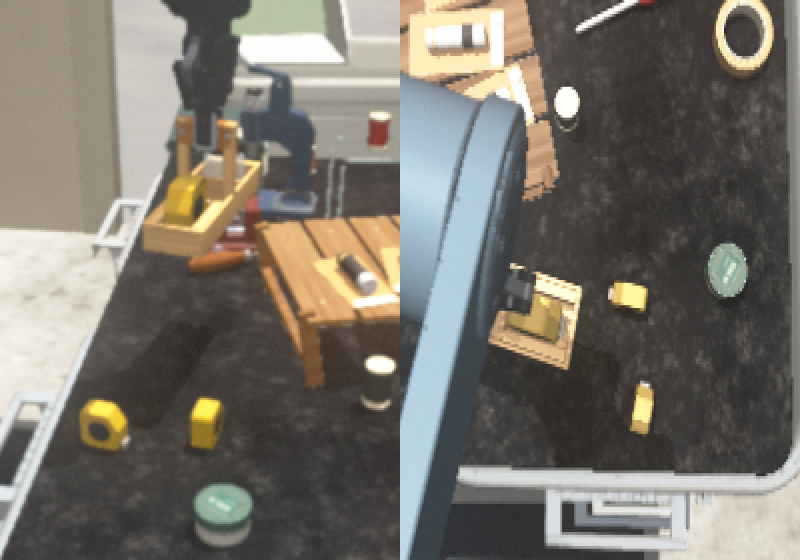

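The caddy hangs level with both items seated, and the tin and spool have not moved. Its underside is about 0.163 m up. Handing in.

```bash
python3 -m handwheel '[{"travel":[0,0,0],"dr":[0,0,0]},{"travel":[0,0,0],"dr":[0,0,0]},{"travel":[0,0,0],"dr":[0,0,0]}]'
python3 -c "
from h import *
o=ctrl.get_obs();print(o['eef_pos'],o['opening'],o['wrist_force'],abs(o['dq']).max());print(ctrl.hand_in())"
```

```text
time_s: 27.1
eef_pos: [0.4892, -0.0004, 0.2533]
eef_rot: [-0.0, 0.994, -0.11, -0.001]
wrist_force: [-0.6, 0.4, -5.7]
opening: 0.127
[ 4.89248526e-01 -3.83115344e-04  2.53336672e-01] 0.127146608725285 [-0.63670668  0.39991078 -5.68798335] 0.003636777026715564
the job is handed in; nothing more can be done
None
```

I packed both items, lifted the caddy by its bar, and handed the job in at about 27 s with the arm holding it still. The hand-in reports no verdict.

- **Packing:** I lowered the jar and the largest tape measure into their bays and let go of each at the floor. The first jar grip had closed on the lid, so I opened and gripped lower before lifting.
- **Placement:** Before the lift, the jar was about 1 mm off centre in x and 3.5–4 mm in y, inside the 7 mm limit. The tape was about 2 mm off in x and near centre in y.
- **One check disagreed:** One view put the jar 7.6 mm off in y, but its lid was cut off at the edge of that picture. The other two views gave about -4 mm, so I did not move it.
- **Contact forces:** Setting the tape down pushed on the bay floor with about 27 N. When the jar was let go, the tool slid about 6 mm sideways with a few newtons on the fingers. The caddy had not moved at either check.
- **Final state:** The underside is about 0.16 m up, worked out from the tool height. The wrist force of about 5.7 N roughly fits the loaded caddy, and joint speeds were under 0.006 rad/s. The last side and top pictures show the caddy level. The tin and spool look to be in their places, judged by eye only. The arm hid the jar's end in the top view, so there I could confirm the jar only from the side.

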